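# Set the height gauges on the rail in order

### The job

Stand the four steel height gauges upright on the gauge rail in order of height, one centred on each of the four ring marks, with the shortest next to the green button and the tallest next to the red button. Do not knock a gauge over, and leave the bottle, the tally counter and the loose cap where they are.

Things in the scene. Friction and masses are not known exactly. Their poses are not given: they have to be found in the camera images.
- gauge_50: the shortest of four loose turned steel height gauges, upright: 50 mm tall, round base 40 mm across and 8 mm thick, above it (from 10 mm up) a straight 36 mm round body to grip, 1 black round pip on its flat top; 150 g, give or take 40 %; origin at the centre of its underside, z up along its axis
- gauge_65: the second shortest of four loose turned steel height gauges, upright: 65 mm tall, round base 40 mm across and 8 mm thick, above it (from 10 mm up) a straight 36 mm round body to grip, 2 black round pips on its flat top; 190 g, give or take 40 %; origin at the centre of its underside, z up along its axis
- gauge_80: the second tallest of four loose turned steel height gauges, upright: 80 mm tall, round base 40 mm across and 8 mm thick, above it (from 10 mm up) a straight 36 mm round body to grip, 3 black round pips on its flat top; 230 g, give or take 40 %; origin at the centre of its underside, z up along its axis
- gauge_95: the tallest of four loose turned steel height gauges, upright: 95 mm tall, round base 40 mm across and 8 mm thick, above it (from 10 mm up) a straight 36 mm round body to grip, 4 black round pips on its flat top; 270 g, give or take 40 %; origin at the centre of its underside, z up along its axis
- rail: fixed flat aluminium gauge rail, 60 mm (x) by 310 mm (y) by 10 mm high, lying on the worktop; origin at the centre of its underside, y along its length. On its flat top (10 mm above the origin) lie four white disc marks, each in a dark ring 52 mm across, centred on x = 0 at y = -97.5, -32.5, +32.5 and +97.5 mm in the rail's frame (65 mm apart)
- green_end: fixed green button, 24 mm across and 3 mm high, on the top of the rail near one of its two ends (135 mm from the rail's middle; which end changes); origin at the centre of its underside
- red_end: fixed red button, like the green one, at the rail's other end; origin at the centre of its underside
- bottle: bystander: amber bottle with a yellow cap, 66 mm across and 108 mm tall, standing loose; origin at the centre of its underside
- tally: bystander: small round hand tally counter of grey metal with a finger ring, 48 x 72 x 34 mm, lying loose behind the rail; origin at the centre of its underside
- loose_cap: bystander: yellow bottle cap, 65 mm across and 31 mm high, lying loose behind the rail; origin at the centre of its underside
There are look-alikes about, which are no part of the job. Leave any orange look-alike of the gauge_65 alone.

How it is judged (in metres and radians):
At the end, for the whole second after the job is handed in: All four gauges stand upright (within 0.1 rad), released and at rest on the rail's top, each within 12 mm along and across of the centre of its own ring mark, in order of height from the shortest next to the green button to the tallest next to the red button (((y of green_end in the frame of rail above 0 m and y of gauge_50 in the frame of rail between 0.0855 and 0.1095 m and y of gauge_65 in the frame of rail between 0.0205 and 0.0445 m and y of gauge_80 in the frame of rail between -0.0445 and -0.0205 m and y of gauge_95 in the frame of rail between -0.1095 and -0.0855 m) or (y of green_end in the frame of rail below 0 m and y of gauge_50 in the frame of rail between -0.1095 and -0.0855 m and y of gauge_65 in the frame of rail between -0.0445 and -0.0205 m and y of gauge_80 in the frame of rail between 0.0205 and 0.0445 m and y of gauge_95 in the frame of rail between 0.0855 and 0.1095 m)) and x of gauge_50 in the frame of rail between -0.012 and 0.012 m and z of gauge_50 in the frame of rail between 0.006 and 0.014 m and angle between each of gauge_50, gauge_65, gauge_80, gauge_95's own z axis and vertical below 0.1 rad and linear speed of each of gauge_50, gauge_65, gauge_80, gauge_95 below 0.02 m/s and angular speed of each of gauge_50, gauge_65, gauge_80, gauge_95 below 0.3 rad/s and x of gauge_65 in the frame of rail between -0.012 and 0.012 m and z of gauge_65 in the frame of rail between 0.006 and 0.014 m and x of gauge_80 in the frame of rail between -0.012 and 0.012 m and z of gauge_80 in the frame of rail between 0.006 and 0.014 m and x of gauge_95 in the frame of rail between -0.012 and 0.012 m and z of gauge_95 in the frame of rail between 0.006 and 0.014 m); the robot touches nothing.
It fails at once if a gauge is knocked over (tilted more than 0.7 rad) (angle between any of gauge_50, gauge_65, gauge_80, gauge_95's own z axis and vertical above 0.7 rad).
It fails at once if the bottle, the tally counter or the loose cap is moved more than 30 mm (distance of any of bottle, tally, loose_cap from where it was at the start of the episode above 0.03 m).
It also fails if it takes over 99 s, if anything falls off the work surface, if the arm or the gripper's body presses on something with over 40 N, if the wrist force passes 120 N, or if a joint passes its speed limit or range.

### The arm

A 6-joint arm with a two-finger parallel gripper is mounted at the origin on a cart in front of the work surface, level with it; the furniture and walls round the work are solid. World frame = base frame: x ahead of the robot, y to its left, z up, the work surface at z = 0. Lengths are in m, angles in degrees, forces in N, time in s.
With the tool pointing down it reaches from about 0.4 to 0.825 m from the base axis. Payload 7 kg.
Tool frame: the origin (TCP) lies on the centre line of the jaws, within the pads' length; the fingertips stand 14 mm ahead of it and the grasp point (between the pads) lies 5 mm behind it; z points along the fingers, y is the line along which they close (so a half turn about z gives the same grasp; the last joint's range is limited). The gripper opens to 88 mm and grips with 3 to 60 N. Pads are 19 mm wide; open, the fingers measure 130 mm over their backs; the gripper's body (78 mm by 193 mm) begins 47 mm behind the grasp point.
Start: joints at [80.392, 20.546, 0.682, 0, -70.136, -16.507], TCP at [0.297, 0.606, 0.241] pointing down, gripper open.
Joint ranges: [-176.03, 176.03], [-82.01, 121.73], [-58.28, 71.71], [-173.87, 95.51], [-174.79, -0.11], [-173.66, 173.66]. Speed limits (degrees/s): [136.94, 136.94, 172.46, 180, 180, 180].

### API

Orientations are given as [roll, pitch, yaw] about the fixed x, y, z axes, in that order (R = Rz(yaw) Ry(pitch) Rx(roll)).
In Python, from plant import r gives the robot as it stands.
- The arm moves only by the tool send_rows, never from a script. Its argument "steps" is a list of rows, each an object with "dp": the shift along the tool's x, y, z in mm, a list of three; "roll": the turn about the tool's z in rad; "jaw": the opening in per cent of the stroke, from 0 (shut) to 100 (fully open). In form: [{"dp": [tx, ty, tz], "roll": roll, "jaw": jaw}, ...]. A call has 1 to 5 rows; each row is the pose to reach, as a shift and turn from the pose commanded when the call began, along the tool's axes at that moment; what a row does not reach only later rows make up. A row lasts 1/8 s, in which the tool goes at most 62.5 mm and 10.7 degrees, less where a joint would pass 70% of its speed; a pose out of reach is approached as far as the arm can. A call with a gripper value outside its range is refused whole. The fingers move at their own pace and stop on an object; "newtons" is the grip in N (left out, the last holds). Time passes only in rows, so rows that repeat a pose let the fingers close. It gives the time, the measured TCP pose, the force, the opening and the grip force at its end, in the units of the state.
- r.get_state(): the state, without advancing time (a new reading comes with each control period).
- r.capture(name): name is "scene" or "top" or "wrist"; returns a dict with "image" (420x560x3 uint8, blue, green, red), "K" (3x3 intrinsics, pixels), "rvec" (rotation vector, rad) and "tvec" (3), from world to camera coordinates, as OpenCV has them. Camera axes: x right, y down, z forward; pixel columns grow to the right and rows downward; lengths in m; the calibration is good to about 2 mm. A picture is of the moment at which its call begins. There is no depth.
- r.close_job(): hands the job in; it is judged then, once.
The state is a dict: "time_s": time; "joints": joint angles; "qd": joint speeds; "joint_torque": joint torques, N m; "tcp_pos": TCP position; "eef_rot": TCP orientation; "contact_force": force on the tool from outside, world axes, zero at the start; "moment": the same for the moment, N m; "gripper_width": finger opening in m; "gripper_force": force on a finger pad.
Only numpy, scipy, OpenCV 4.12 (cv2) and the standard library are available. Lean on these libraries where they do the work, as an engineer would, in place of code of your own. Each camera call takes 0.05 s, during which the arm holds its last target. There are 200 camera calls.

## Working session

There is one attempt and no reset: what is moved stays moved. The work goes in short steps, Python scripts to look and compute and a tool call to move; the robot and the scene stay as the last step left them, time stands still between calls to the robot, and variables do not carry over. Pictures are saved under pics/ and viewed, at most 14 in all, crops included, and the job is handed in when it is done.

Besides the shell and the picture viewer there is one more tool, called in YAML: its name, and indented under it one key for each argument. send_rows: Moves the arm, as the interface text tells. Its arguments: {"type":"object","properties":{"steps":{"type":"array","items":{"type":"object","properties":{"dp":{"type":"array","items":{"type":"number"}},"roll":{"type":"number"},"jaw":{"type":"number"}}}},"newtons":{"type":"number"}},"required":["steps"]}

```bash
mkdir -p pics; python3 - <<'E'
from plant import r
import cv2
s=r.get_state();print(s)
for n in("scene","top"):
    c=r.capture(n);cv2.imwrite(f"pics/{n}0.png",c["image"]);print(n,c["K"].tolist(),c["rvec"],c["tvec"])
E
```

```text
{'time_s': 0.0, 'joints': array([ 8.03916765e+01,  2.05916690e+01,  6.35480044e-01, -2.34072160e-02,
       -7.01338301e+01, -1.65064756e+01]), 'qd': array([-0.0801438 ,  0.07112623,  0.0714925 ,  0.00814962, -0.01208455,
       -0.03703959]), 'joint_torque': array([ 1.42080757e-03, -5.82723856e+01,  2.93050396e+01,  6.99701115e+00,
        7.12331981e-03, -1.60876893e-04]), 'tcp_pos': array([0.29692179, 0.60568687, 0.23962263]), 'eef_rot': array([ 1.79907438e+02, -4.48202466e-03, -2.61227671e+01]), 'contact_force': array([-0.15691065,  0.51402313,  0.53029165]), 'moment': array([-0.04547739, -0.02728286,  0.00654513]), 'gripper_force': 0.0, 'gripper_width': 0.08770955173668377}
scene [[502.18082221892206, 0.0, 285.5707486053414], [0.0, 502.18082221892206, 216.04097279221605], [0.0, 0.0, 1.0]] [ 2.09130489 -1.14204689  0.46735378] [-0.16134235  0.4557089   0.71590159]
top [[412.25328041212566, 0.0, 281.5368981487742], [0.0, 412.25328041212566, 203.0784783610115], [0.0, 0.0, 1.0]] [ 2.11303838 -2.1153597   0.16083512] [0.21642001 0.58881813 0.79029004]
```

View pics/top0.png

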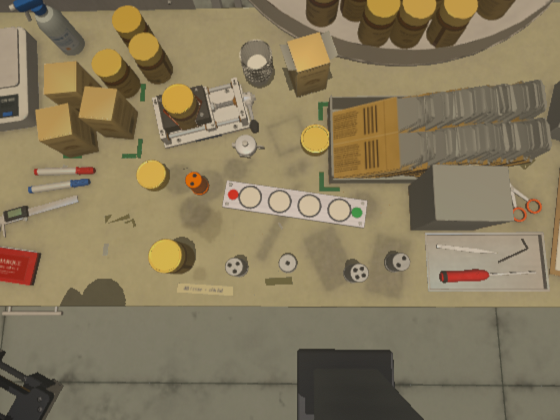

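View pics/scene0.png

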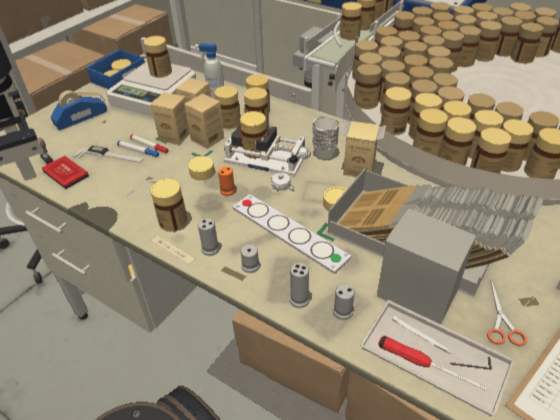

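Top view: gauges' tops are at about (235,267) with 3 pips, (288,263) with 1, (358,272) with 4 and (400,261) with 2. The rail runs from the red button at (232,195) to the green one at (357,212), and the orange look-alike is at (195,182).

```bash
cat > h.py <<'E'
import numpy as np,cv2
def ray(c,uv,z):
    R=cv2.Rodrigues(np.array(c["rvec"]))[0];t=np.array(c["tvec"]).ravel();C=-R.T@t
    d=R.T@np.linalg.inv(c["K"])@np.array([uv[0],uv[1],1.]);return C+d*(z-C[2])/d[2]
E
python3 - <<'E'
from plant import r
from h import *
c=r.capture("top");im=c["image"];hsv=cv2.cvtColor(im,cv2.COLOR_BGR2HSV)
R=cv2.Rodrigues(c["rvec"])[0];print("cam",-R.T@c["tvec"].ravel())
def cen(m,box):
    x0,y0,x1,y1=box;k=np.zeros_like(m);k[y0:y1,x0:x1]=m[y0:y1,x0:x1]
    M=cv2.moments(k,True);return (M["m10"]/M["m00"],M["m01"]/M["m00"],M["m00"])
H,S,V=cv2.split(hsv)
g=cen(((H>45)&(H<90)&(S>100)).astype(np.uint8),(340,200,370,225));rd=cen((((H<8)|(H>172))&(S>120)).astype(np.uint8),(220,183,242,207))
G=ray(c,g,.013);D=ray(c,rd,.013);print("green",g,G,"red",rd,D,np.linalg.norm(G-D))
print("mid",(G+D)/2,"ang",np.degrees(np.arctan2(*(G-D)[1::-1])))
gr=cv2.GaussianBlur(cv2.cvtColor(im,cv2.COLOR_BGR2GRAY),(3,3),0)
for n,u,v,z in(("80",235,267,.08),("50",288,263,.05),("95",358,272,.095),("65",400,261,.065)):
    p=cv2.resize(im[v-22:v+22,u-22:u+22],None,fx=6,fy=6,interpolation=cv2.INTER_CUBIC)
    Lg=cv2.medianBlur(cv2.cvtColor(p,cv2.COLOR_BGR2GRAY),7)
    ex=18/1000*412/ (1.0-z)*6
    C=(-R.T@c["tvec"].ravel())[2]; ex=.018*412/(C-z)*6
    k=cv2.HoughCircles(Lg,cv2.HOUGH_GRADIENT,1,20,param1=60,param2=8,minRadius=int(ex*.85),maxRadius=int(ex*1.15))
    k=k[0][0];uv=(u-22+(k[0]+.5)/6-.5,v-22+(k[1]+.5)/6-.5);print(n,ex,k,uv,ray(c,uv,z))
    cv2.circle(p,(int(k[0]),int(k[1])),int(k[2]),(0,0,255),1);locals().setdefault("L",[]);L.append(p)
cv2.imwrite("pics/g.png",np.hstack(L)[:, :] if 0 else cv2.resize(np.vstack([np.hstack(L[:2]),np.hstack(L[2:])]),None,fx=1,fy=1))
for n,uv,z in(("bottle",(166,256),.108),("tally",(245,145),.03),("cap",(315,138),.03),("capL",(152,175),.03),("orange",(195,182),.06),("boxcorner",(413,180),.1),("boxc2",(410,228),0.1)):print(n,ray(c,uv,z))
E
```

```text
cam [0.43742408 0.19197073 0.8887689 ]
green (356.3466666666667, 212.05333333333334, 75.0) [0.57681511 0.05678747 0.013     ] red (232.62962962962962, 194.07407407407408, 81.0) [0.61724527 0.32351643 0.013     ] 0.26977571106173004
mid [0.59703019 0.19015195 0.013     ] ang -98.61914997874139
80 55.01695213349555 [126.5 129.5  50.3] (np.float32(233.66667), np.float32(266.16666)) [0.46021387 0.30816005 0.08      ]
50 53.04917703008046 [129.5 132.5  49. ] (np.float32(287.16666), np.float32(262.66666)) [0.46810471 0.20442518 0.05      ]
95 56.05661780863832 [139.5 138.5  52.1] (np.float32(358.83334), np.float32(272.66666)) [0.4478018  0.06835126 0.095     ]
65 54.01514898285062 [137.5 136.5  50.1] (np.float32(400.5), np.float32(261.33334)) [ 0.47024505 -0.01850387  0.065     ]
bottle [0.47840944 0.43338338 0.108     ]
tally [0.72280735 0.29638378 0.03      ]
cap [0.73748636 0.14389949 0.03      ]
capL [0.65665387 0.49713042 0.03      ]
orange [0.63351829 0.39546355 0.06      ]
boxcorner [ 0.62582618 -0.04154348  0.1       ]
boxc2 [ 0.53186346 -0.0306842   0.1       ]
```

View pics/g.png

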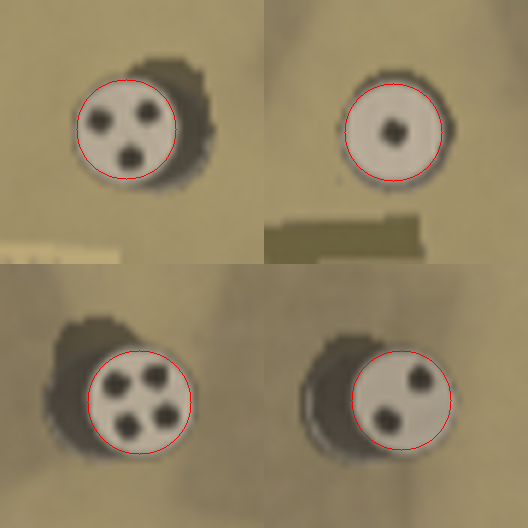

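The picture confirms clean circle fits on all four tops (pips 3, 1 / 4, 2). I'm setting out for gauge_50.

send_rows:
  newtons: 25
  steps:
    - {"dp": [330, 286, 60], "roll": 1.265, "jaw": 100}
    - {"dp": [330, 286, 60], "roll": 1.265, "jaw": 100}
    - {"dp": [330, 286, 60], "roll": 1.265, "jaw": 100}
    - {"dp": [330, 286, 60], "roll": 1.265, "jaw": 100}
    - {"dp": [330, 286, 60], "roll": 1.265, "jaw": 100}

```text
time_s: 0.78
tcp_pos: [0.4183, 0.3191, 0.1978]
eef_rot: [-180.0, 0.0, -80.2]
contact_force: [1.5, 0.1, -0.7]
gripper_width: 0.0877
gripper_force: 0.0
```

```bash
cat >> h.py <<'E'
from plant import r
def go(x,y,z,yaw):
    from scipy.spatial.transform import Rotation as Ro
    s=r.get_state();e=s["eef_rot"];R=Ro.from_euler("xyz",e,degrees=True).as_matrix()
    print("t",round(s["time_s"],2),"pos",s["tcp_pos"].round(4),"rot",e.round(2),"w",s["gripper_width"],"F",s["contact_force"].round(1),s["gripper_force"])
    print("dp",(R.T@(np.array([x,y,z])-s["tcp_pos"])*1000).round(1),"roll",round(np.radians((e[2]-yaw+180)%360-180),3))
E
python3 -c "
from h import *
go(.468,.204,.12,-98.6)"
```

```text
t 0.78 pos [0.4183 0.3191 0.1978] rot [-1.7999e+02  1.0000e-02 -8.0160e+01] w 0.08766647215902051 F [ 1.5  0.1 -0.7] 0.0
dp [121.9 -29.3  77.8] roll 0.322
```

send_rows:
  steps:
    - {"dp": [122, -29, 78], "roll": 0.322, "jaw": 100}
    - {"dp": [122, -29, 78], "roll": 0.322, "jaw": 100}
    - {"dp": [122, -29, 78], "roll": 0.322, "jaw": 100}
    - {"dp": [122, -29, 78], "roll": 0.322, "jaw": 100}

```text
time_s: 1.27
tcp_pos: [0.4681, 0.2047, 0.1192]
eef_rot: [179.9, -0.1, -98.3]
contact_force: [0.1, -0.6, 0.9]
gripper_width: 0.0876
gripper_force: 0.0
```

```bash
python3 -c "
from h import *
go(.468,.204,.030,-98.6)
c=r.capture('wrist');cv2.imwrite('pics/w1.png',c['image'])"
```

```text
t 1.27 pos [0.4681 0.2047 0.1192] rot [ 1.7994e+02 -9.0000e-02 -9.8340e+01] w 0.08760736438074554 F [ 0.1 -0.6  0.9] 0.0
dp [ 0.6 -0.1 89.2] roll 0.005
```

View pics/w1.png

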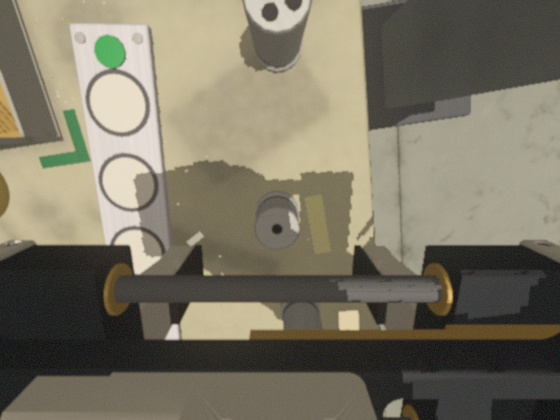

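The gauge's pip is at (277,228), centred between the fingers at about 185 and 375. Lowering and gripping.

send_rows:
  steps:
    - {"dp": [0, 0, 45], "roll": 0, "jaw": 100}
    - {"dp": [0, 0, 89], "roll": 0, "jaw": 100}
    - {"dp": [0, 0, 89], "roll": 0, "jaw": 100}
    - {"dp": [0, 0, 89], "roll": 0, "jaw": 20}
    - {"dp": [0, 0, 89], "roll": 0, "jaw": 20}

```text
time_s: 1.95
tcp_pos: [0.4691, 0.2075, 0.033]
eef_rot: [-179.9, 0.2, -98.2]
contact_force: [0.2, -0.1, -0.2]
gripper_width: 0.0728
gripper_force: 0.0
```

send_rows:
  steps:
    - {"dp": [0, 0, 0], "roll": 0, "jaw": 20}
    - {"dp": [0, 0, 0], "roll": 0, "jaw": 20}
    - {"dp": [0, 0, 0], "roll": 0, "jaw": 20}
    - {"dp": [0, 0, 0], "roll": 0, "jaw": 20}

```text
time_s: 2.45
tcp_pos: [0.4681, 0.2061, 0.0311]
eef_rot: [-180.0, 0.0, -98.3]
contact_force: [0.2, 0.4, 2.4]
gripper_width: 0.0353
gripper_force: 25.0
```

```bash
python3 -c "
from h import *
go(.5824,.0936,.1,-98.6)"
```

```text
t 2.45 pos [0.4681 0.2061 0.0311] rot [-179.99    0.    -98.28] w 0.03533297711040545 F [0.2 0.4 2.4] 25.001000569900498
dp [  94.8 -129.3  -68.8] roll 0.006
```

send_rows:
  steps:
    - {"dp": [0, 0, -50], "roll": 0, "jaw": 20}
    - {"dp": [33, -44, -70], "roll": 0, "jaw": 20}
    - {"dp": [66, -88, -70], "roll": 0, "jaw": 20}
    - {"dp": [93, -129, -70], "roll": 0.006, "jaw": 20}
    - {"dp": [93, -129, -70], "roll": 0.006, "jaw": 20}

```text
time_s: 3.08
tcp_pos: [0.5838, 0.093, 0.1001]
eef_rot: [180.0, -0.0, -98.8]
contact_force: [-0.5, -0.0, -2.3]
gripper_width: 0.0355
gripper_force: 25.0
```

send_rows:
  steps:
    - {"dp": [0, 0, 0], "roll": 0, "jaw": 20}
    - {"dp": [0, 0, 0], "roll": 0, "jaw": 20}

```text
time_s: 3.32
tcp_pos: [0.5815, 0.096, 0.1009]
eef_rot: [180.0, -0.0, -98.6]
contact_force: [-0.3, -0.5, -2.4]
gripper_width: 0.0353
gripper_force: 25.0
```

```bash
python3 -c "
from h import *
go(.5824,.0955,.0415,-98.6)
c=r.capture('wrist');cv2.imwrite('pics/w2.png',c['image'])"
```

```text
t 3.33 pos [0.5815 0.096  0.1009] rot [ 1.7997e+02 -1.0000e-02 -9.8570e+01] w 0.035342256315511605 F [-0.3 -0.5 -2.4] 24.99979738262482
dp [ 0.3 -1.  59.4] roll 0.001
```

View pics/w2.png

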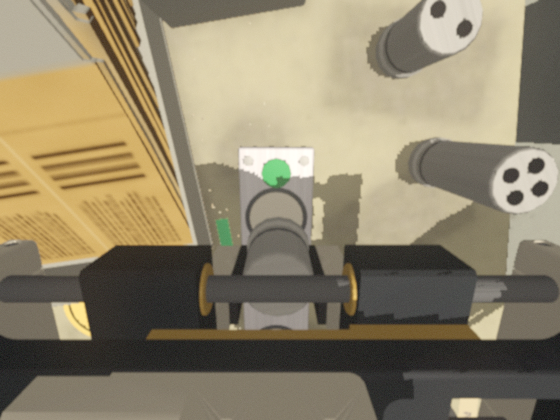

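Gripped gauge hangs over the ring at (276,213), centred on the rail. The rack's near wall runs close on the left, so I'm checking its height before lowering.

```bash
python3 -c "
from h import *
a=cv2.imread('pics/scene0.png')[160:310,310:490];b=cv2.imread('pics/top0.png')[85:240,310:420]
f=lambda p,k:cv2.resize(p,None,fx=k,fy=k,interpolation=cv2.INTER_CUBIC)
a=f(a,2.5);b=f(b,3)
o=np.zeros((470,790,3),np.uint8);o[:a.shape[0],:a.shape[1]]=a;o[:b.shape[0],455:455+b.shape[1]]=b
cv2.imwrite('pics/rack.png',o)"
```

```text
(no output)
```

View pics/rack.png

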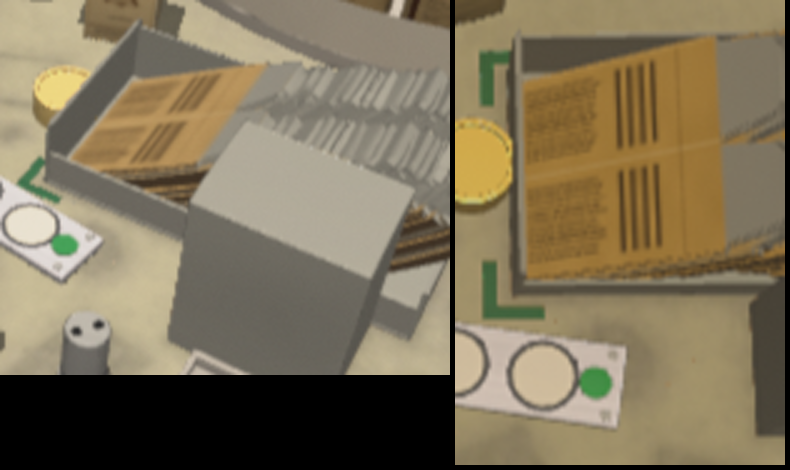

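Rack wall is low (about 30–40 mm) and stands about 10 mm from the finger's reach. I'll lower and open only partly.

send_rows:
  steps:
    - {"dp": [0, -1, 30], "roll": 0, "jaw": 20}
    - {"dp": [0, -1, 50], "roll": 0, "jaw": 20}
    - {"dp": [0, -1, 59], "roll": 0, "jaw": 20}
    - {"dp": [0, -1, 60], "roll": 0, "jaw": 20}
    - {"dp": [0, -1, 60], "roll": 0, "jaw": 20}

```text
time_s: 4.0
tcp_pos: [0.5836, 0.0958, 0.0416]
eef_rot: [-180.0, 0.0, -98.6]
contact_force: [0.4, -0.2, -0.8]
gripper_width: 0.0357
gripper_force: 25.0
```

send_rows:
  steps:
    - {"dp": [0, 0, 0], "roll": 0, "jaw": 20}
    - {"dp": [0, 0, 0], "roll": 0, "jaw": 50}
    - {"dp": [0, 0, 0], "roll": 0, "jaw": 50}
    - {"dp": [0, 0, 0], "roll": 0, "jaw": 50}
    - {"dp": [0, 0, -30], "roll": 0, "jaw": 50}

```text
time_s: 4.62
tcp_pos: [0.5817, 0.0946, 0.0693]
eef_rot: [179.8, -0.1, -98.6]
contact_force: [0.7, 0.2, 0.0]
gripper_width: 0.044
gripper_force: 0.0
```

send_rows:
  steps:
    - {"dp": [0, 0, -60], "roll": 0, "jaw": 50}
    - {"dp": [0, 0, -120], "roll": 0, "jaw": 60}
    - {"dp": [40, 30, -130], "roll": -0.18, "jaw": 100}
    - {"dp": [80, 60, -130], "roll": -0.37, "jaw": 100}
    - {"dp": [129, 94, -130], "roll": -0.56, "jaw": 100}

```text
time_s: 5.25
tcp_pos: [0.4701, -0.0189, 0.2013]
eef_rot: [-180.0, -0.0, -66.4]
contact_force: [0.3, -1.3, 0.6]
gripper_width: 0.0764
gripper_force: 0.0
```

send_rows:
  steps:
    - {"dp": [0, 0, 0], "roll": -0.185, "jaw": 100}
    - {"dp": [0, 0, 0], "roll": -0.375, "jaw": 100}
    - {"dp": [0, 0, 0], "roll": -0.375, "jaw": 100}
    - {"dp": [0, 0, 0], "roll": -0.375, "jaw": 100}

```text
time_s: 5.75
tcp_pos: [0.471, -0.0181, 0.201]
eef_rot: [180.0, 0.0, -45.6]
contact_force: [-0.3, -0.1, -0.6]
gripper_width: 0.0875
gripper_force: 0.0
```

```bash
python3 -c "
from h import *
go(.470,-.0185,.045,-45)
c=r.capture('top');cv2.imwrite('pics/t2.png',c['image'])"
```

```text
t 5.75 pos [ 0.471  -0.0181  0.201 ] rot [180.     0.   -45.57] w 0.08750447203473553 F [-0.3 -0.1 -0.6] 0.0
dp [ -0.4   1.  156. ] roll -0.01
```

View pics/t2.png

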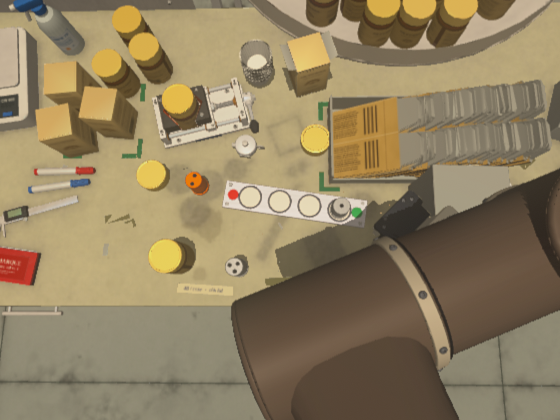

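gauge_50 stands on the ring next to green at (340,207). Descending onto gauge_65.

send_rows:
  steps:
    - {"dp": [0, 1, 60], "roll": -0.01, "jaw": 100}
    - {"dp": [0, 1, 110], "roll": -0.01, "jaw": 100}
    - {"dp": [0, 1, 145], "roll": -0.01, "jaw": 100}
    - {"dp": [0, 1, 156], "roll": -0.01, "jaw": 100}
    - {"dp": [0, 1, 156], "roll": -0.01, "jaw": 100}

```text
time_s: 6.42
tcp_pos: [0.4704, -0.0188, 0.045]
eef_rot: [179.9, 0.0, -44.8]
contact_force: [-0.8, -0.0, -0.2]
gripper_width: 0.0876
gripper_force: 0.0
```

send_rows:
  steps:
    - {"dp": [0, 0, 0], "roll": 0, "jaw": 20}
    - {"dp": [0, 0, 0], "roll": 0, "jaw": 20}
    - {"dp": [0, 0, 0], "roll": 0, "jaw": 20}
    - {"dp": [0, 0, 0], "roll": 0, "jaw": 20}
    - {"dp": [0, 0, 0], "roll": 0, "jaw": 20}

```text
time_s: 7.05
tcp_pos: [0.4704, -0.0188, 0.0452]
eef_rot: [-180.0, -0.0, -44.8]
contact_force: [-0.6, 0.5, -0.4]
gripper_width: 0.0435
gripper_force: 0.0
```

```bash
python3 -c "
from h import *
go(.5921,.1579,.18,-98.6)"
```

```text
t 7.05 pos [ 0.4704 -0.0188  0.0452] rot [-1.7998e+02 -1.0000e-02 -4.4770e+01] w 0.04348516556664531 F [-0.6  0.5 -0.4] 0.0
dp [ -38.  -211.2 -134.8] roll 0.94
```

Still closing; hold, then lift.

send_rows:
  steps:
    - {"dp": [0, 0, 0], "roll": 0, "jaw": 20}
    - {"dp": [0, 0, 0], "roll": 0, "jaw": 20}
    - {"dp": [0, 0, 0], "roll": 0, "jaw": 20}
    - {"dp": [0, 0, -50], "roll": 0, "jaw": 20}
    - {"dp": [0, 0, -100], "roll": 0, "jaw": 20}

```text
time_s: 7.68
tcp_pos: [0.4695, -0.0191, 0.1454]
eef_rot: [179.9, 0.1, -44.8]
contact_force: [1.5, 1.1, -2.4]
gripper_width: 0.0357
gripper_force: 25.0
```

send_rows:
  steps:
    - {"dp": [0, -20, -35], "roll": 0.1, "jaw": 20}
    - {"dp": [-9, -65, -35], "roll": 0.28, "jaw": 20}
    - {"dp": [-18, -110, -35], "roll": 0.46, "jaw": 20}
    - {"dp": [-27, -160, -35], "roll": 0.64, "jaw": 20}
    - {"dp": [-38, -211, -35], "roll": 0.82, "jaw": 20}

```text
time_s: 8.3
tcp_pos: [0.5922, 0.1589, 0.1794]
eef_rot: [179.9, -0.0, -92.1]
contact_force: [1.3, -0.4, -1.8]
gripper_width: 0.0354
gripper_force: 25.0
```

send_rows:
  steps:
    - {"dp": [0, 0, 20], "roll": 0.12, "jaw": 20}
    - {"dp": [0, 0, 60], "roll": 0.12, "jaw": 20}
    - {"dp": [0, 0, 70], "roll": 0.12, "jaw": 20}
    - {"dp": [0, 0, 70], "roll": 0.12, "jaw": 20}

```text
time_s: 8.8
tcp_pos: [0.5916, 0.1574, 0.1096]
eef_rot: [179.9, -0.1, -98.6]
contact_force: [0.5, -0.2, -2.6]
gripper_width: 0.0351
gripper_force: 25.0
```

```bash
python3 -c "
from h import *
go(.5921,.1579,.0565,-98.6)
c=r.capture('wrist');cv2.imwrite('pics/w3.png',c['image'])"
```

```text
t 8.8 pos [0.5916 0.1574 0.1096] rot [ 1.7993e+02 -8.0000e-02 -9.8610e+01] w 0.035120860040236776 F [ 0.5 -0.2 -2.6] 24.997009710942848
dp [-0.6 -0.4 53.1] roll -0.0
```

View pics/w3.png

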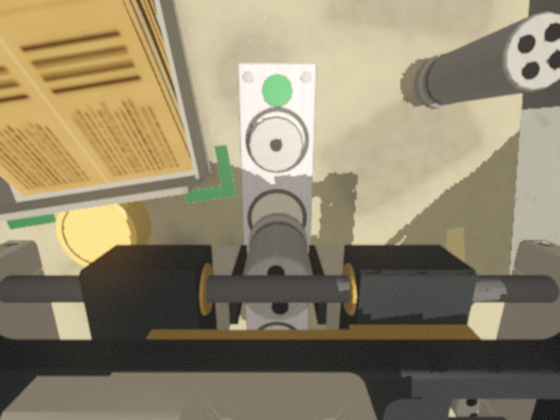

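gauge_65 (two pips) hangs in front of its ring at (277,213), and gauge_50 stands centred in its ring at (276,142). Lowering.

send_rows:
  steps:
    - {"dp": [-1, 0, 30], "roll": 0, "jaw": 20}
    - {"dp": [-1, 0, 45], "roll": 0, "jaw": 20}
    - {"dp": [-1, 0, 52], "roll": 0, "jaw": 20}
    - {"dp": [-1, 0, 54], "roll": 0, "jaw": 20}
    - {"dp": [-1, 0, 54], "roll": 0, "jaw": 20}

```text
time_s: 9.48
tcp_pos: [0.5925, 0.1589, 0.0567]
eef_rot: [-180.0, 0.0, -98.6]
contact_force: [-0.1, 0.3, -1.4]
gripper_width: 0.0353
gripper_force: 25.0
```

send_rows:
  steps:
    - {"dp": [0, 0, 0], "roll": 0, "jaw": 20}
    - {"dp": [0, 0, 0], "roll": 0, "jaw": 52}
    - {"dp": [0, 0, 0], "roll": 0, "jaw": 52}
    - {"dp": [0, 0, 0], "roll": 0, "jaw": 52}
    - {"dp": [0, 0, -30], "roll": 0, "jaw": 52}

```text
time_s: 10.1
tcp_pos: [0.5906, 0.1579, 0.0842]
eef_rot: [179.8, -0.2, -98.6]
contact_force: [0.2, 0.0, 0.5]
gripper_width: 0.0455
gripper_force: 0.0
```

```bash
python3 -c "
from h import *
go(.460,.308,.18,-98.6)"
```

```text
t 10.1 pos [0.5906 0.1579 0.0842] rot [ 1.7979e+02 -1.6000e-01 -9.8650e+01] w 0.04554275158271198 F [0.2 0.  0.5] 0.0
dp [-128.5  152.   -95.6] roll -0.001
```

send_rows:
  steps:
    - {"dp": [0, 0, -50], "roll": 0, "jaw": 52}
    - {"dp": [-10, 15, -96], "roll": 0, "jaw": 70}
    - {"dp": [-48, 58, -96], "roll": 0, "jaw": 100}
    - {"dp": [-86, 102, -96], "roll": 0, "jaw": 100}
    - {"dp": [-128, 152, -96], "roll": 0, "jaw": 100}

```text
time_s: 10.72
tcp_pos: [0.4618, 0.307, 0.1825]
eef_rot: [-180.0, 0.0, -98.7]
contact_force: [0.3, 0.4, 0.8]
gripper_width: 0.0803
gripper_force: 0.0
```

send_rows:
  steps:
    - {"dp": [0, 0, 10], "roll": 0, "jaw": 100}
    - {"dp": [0, 0, 30], "roll": 0, "jaw": 100}
    - {"dp": [0, 0, 30], "roll": 0, "jaw": 100}
    - {"dp": [0, 0, 30], "roll": 0, "jaw": 100}

```text
time_s: 11.22
tcp_pos: [0.4635, 0.3056, 0.1525]
eef_rot: [-180.0, -0.0, -98.7]
contact_force: [-0.9, -0.1, 0.5]
gripper_width: 0.0875
gripper_force: 0.0
```

```bash
python3 -c "
from h import *
go(.460,.308,.056,-98.6)
c=r.capture('wrist');cv2.imwrite('pics/w4.png',c['image'])"
```

```text
t 11.22 pos [0.4635 0.3056 0.1525] rot [-179.98   -0.    -98.66] w 0.08747547250034174 F [-0.9 -0.1  0.5] 0.0
dp [-1.8  3.8 96.5] roll -0.001
```

View pics/w4.png

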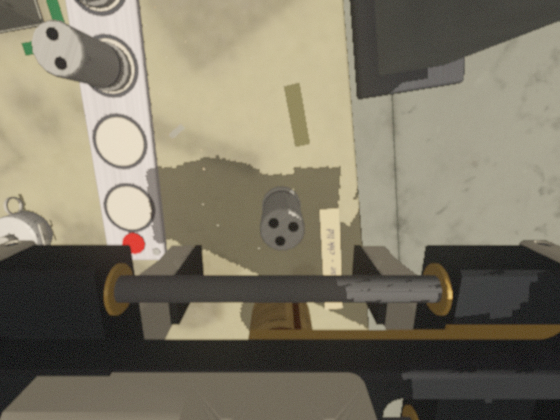

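Gauge_80 (three pips) is at (282,230), centred between the fingers; gauge_65 stands in its ring. Descending and gripping.

send_rows:
  steps:
    - {"dp": [-2, 4, 30], "roll": 0, "jaw": 100}
    - {"dp": [-2, 4, 70], "roll": 0, "jaw": 100}
    - {"dp": [-2, 4, 97], "roll": 0, "jaw": 100}
    - {"dp": [-2, 4, 97], "roll": 0, "jaw": 100}
    - {"dp": [-2, 4, 97], "roll": 0, "jaw": 20}

```text
time_s: 11.9
tcp_pos: [0.46, 0.3091, 0.0564]
eef_rot: [-179.9, 0.1, -98.6]
contact_force: [-0.7, 0.3, 0.6]
gripper_width: 0.0822
gripper_force: 0.0
```

send_rows:
  steps:
    - {"dp": [0, 0, 0], "roll": 0, "jaw": 20}
    - {"dp": [0, 0, 0], "roll": 0, "jaw": 20}
    - {"dp": [0, 0, 0], "roll": 0, "jaw": 20}
    - {"dp": [0, 0, 0], "roll": 0, "jaw": 20}
    - {"dp": [0, 0, 0], "roll": 0, "jaw": 20}

```text
time_s: 12.52
tcp_pos: [0.4593, 0.3086, 0.0551]
eef_rot: [-180.0, 0.0, -98.6]
contact_force: [0.5, 1.0, 1.0]
gripper_width: 0.0354
gripper_force: 25.0
```

send_rows:
  steps:
    - {"dp": [0, 0, 0], "roll": 0, "jaw": 20}
    - {"dp": [0, 0, 0], "roll": 0, "jaw": 20}

```text
time_s: 12.78
tcp_pos: [0.4593, 0.3086, 0.0551]
eef_rot: [-180.0, 0.0, -98.6]
contact_force: [0.3, -0.3, 1.5]
gripper_width: 0.0355
gripper_force: 25.0
```

```bash
python3 -c "
from h import *
go(.6019,.2221,.18,-98.6)"
```

```text
t 12.78 pos [0.4593 0.3086 0.0551] rot [-1.7999e+02  1.0000e-02 -9.8620e+01] w 0.035541980773921775 F [ 0.3 -0.3  1.5] 24.986178148537874
dp [  64.2 -154.  -124.8] roll -0.0
```

send_rows:
  steps:
    - {"dp": [0, 0, -50], "roll": 0, "jaw": 20}
    - {"dp": [0, -15, -100], "roll": 0, "jaw": 20}
    - {"dp": [25, -60, -100], "roll": 0, "jaw": 20}
    - {"dp": [45, -110, -100], "roll": 0, "jaw": 20}
    - {"dp": [64, -154, -100], "roll": 0, "jaw": 20}

```text
time_s: 13.4
tcp_pos: [0.6026, 0.2211, 0.1544]
eef_rot: [179.9, -0.0, -98.6]
contact_force: [-0.7, 0.8, -2.6]
gripper_width: 0.0354
gripper_force: 25.0
```

send_rows:
  steps:
    - {"dp": [0, 0, 20], "roll": 0, "jaw": 20}
    - {"dp": [0, 0, 40], "roll": 0, "jaw": 20}
    - {"dp": [0, 0, 40], "roll": 0, "jaw": 20}
    - {"dp": [0, 0, 40], "roll": 0, "jaw": 20}

```text
time_s: 13.9
tcp_pos: [0.6019, 0.2223, 0.1154]
eef_rot: [-180.0, -0.0, -98.6]
contact_force: [-0.7, -0.3, -2.4]
gripper_width: 0.0353
gripper_force: 25.0
```

```bash
python3 -c "
from h import *
go(.6019,.2221,.066,-98.6)
c=r.capture('wrist');cv2.imwrite('pics/w5.png',c['image'])"
```

```text
t 13.9 pos [0.6019 0.2223 0.1154] rot [-1.80e+02 -1.00e-02 -9.86e+01] w 0.0353288342517073 F [-0.7 -0.3 -2.4] 24.98253643512726
dp [ 0.2 -0.  49.4] roll -0.0
```

View pics/w5.png

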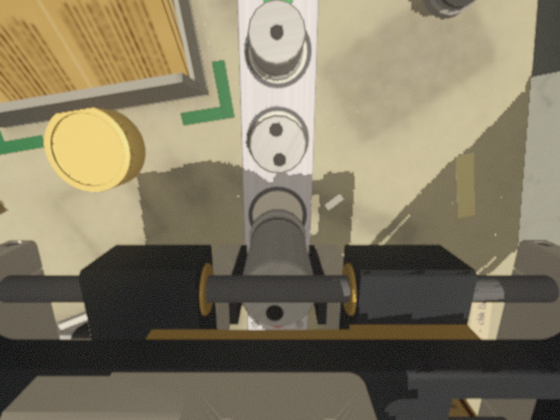

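gauge_80 is above its ring at (277,207); gauges 65 and 50 stand on theirs. Lowering.

send_rows:
  steps:
    - {"dp": [0, 0, 25], "roll": 0, "jaw": 20}
    - {"dp": [0, 0, 40], "roll": 0, "jaw": 20}
    - {"dp": [0, 0, 48], "roll": 0, "jaw": 20}
    - {"dp": [0, 0, 50], "roll": 0, "jaw": 20}
    - {"dp": [0, 0, 50], "roll": 0, "jaw": 20}

```text
time_s: 14.58
tcp_pos: [0.6022, 0.2224, 0.0656]
eef_rot: [-180.0, 0.0, -98.6]
contact_force: [0.1, -0.8, -2.3]
gripper_width: 0.035
gripper_force: 25.0
```

send_rows:
  steps:
    - {"dp": [0, 0, 0], "roll": 0, "jaw": 20}
    - {"dp": [0, 0, 0], "roll": 0, "jaw": 52}
    - {"dp": [0, 0, 0], "roll": 0, "jaw": 52}
    - {"dp": [0, 0, 0], "roll": 0, "jaw": 52}
    - {"dp": [0, 0, -30], "roll": 0, "jaw": 52}

```text
time_s: 15.2
tcp_pos: [0.6004, 0.2213, 0.0931]
eef_rot: [179.8, -0.2, -98.6]
contact_force: [0.6, 0.7, 0.8]
gripper_width: 0.0455
gripper_force: 0.0
```

```bash
python3 -c "
from h import *
go(.448,.0685,.18,-98.6)"
```

```text
t 15.2 pos [0.6004 0.2213 0.0931] rot [179.79  -0.18 -98.64] w 0.04545323061923688 F [0.6 0.7 0.8] 0.0
dp [174.2 128.  -85.9] roll -0.001
```

send_rows:
  steps:
    - {"dp": [0, 0, -50], "roll": 0, "jaw": 52}
    - {"dp": [0, 0, -86], "roll": 0, "jaw": 70}
    - {"dp": [48, 35, -86], "roll": 0, "jaw": 100}
    - {"dp": [96, 70, -86], "roll": 0, "jaw": 100}
    - {"dp": [140, 103, -86], "roll": 0, "jaw": 100}

```text
time_s: 15.82
tcp_pos: [0.4776, 0.0979, 0.1811]
eef_rot: [-180.0, 0.0, -98.6]
contact_force: [0.5, 0.1, 0.8]
gripper_width: 0.08
gripper_force: 0.0
```

send_rows:
  steps:
    - {"dp": [34, 25, 0], "roll": 0, "jaw": 100}
    - {"dp": [34, 25, 20], "roll": 0, "jaw": 100}
    - {"dp": [34, 25, 20], "roll": 0, "jaw": 100}
    - {"dp": [34, 25, 20], "roll": 0, "jaw": 100}

```text
time_s: 16.32
tcp_pos: [0.4498, 0.0697, 0.1616]
eef_rot: [-180.0, 0.0, -98.6]
contact_force: [0.1, -0.6, 0.4]
gripper_width: 0.0878
gripper_force: 0.0
```

```bash
python3 -c "
from h import *
go(.448,.0685,.066,-98.6)
c=r.capture('wrist');cv2.imwrite('pics/w6.png',c['image'])"
```

```text
t 16.32 pos [0.4498 0.0697 0.1616] rot [-179.97    0.    -98.6 ] w 0.08783277295175482 F [ 0.1 -0.6  0.4] 0.0
dp [ 1.4  1.6 95.6] roll -0.0
```

View pics/w6.png

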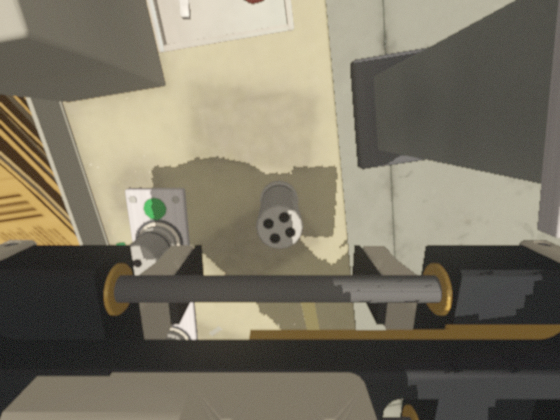

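gauge_95 (four pips) at (280,228), centred between the fingers. Descending and gripping.

send_rows:
  steps:
    - {"dp": [1, 2, 30], "roll": 0, "jaw": 100}
    - {"dp": [1, 2, 70], "roll": 0, "jaw": 100}
    - {"dp": [1, 2, 96], "roll": 0, "jaw": 100}
    - {"dp": [1, 2, 96], "roll": 0, "jaw": 100}
    - {"dp": [1, 2, 96], "roll": 0, "jaw": 20}

```text
time_s: 17.0
tcp_pos: [0.448, 0.0692, 0.066]
eef_rot: [-179.9, 0.0, -98.6]
contact_force: [0.5, 0.4, 0.2]
gripper_width: 0.0818
gripper_force: 0.0
```

send_rows:
  steps:
    - {"dp": [0, 0, 0], "roll": 0, "jaw": 20}
    - {"dp": [0, 0, 0], "roll": 0, "jaw": 20}
    - {"dp": [0, 0, 0], "roll": 0, "jaw": 20}
    - {"dp": [0, 0, 0], "roll": 0, "jaw": 20}
    - {"dp": [0, 0, 0], "roll": 0, "jaw": 20}

```text
time_s: 17.62
tcp_pos: [0.4472, 0.0687, 0.0651]
eef_rot: [-180.0, 0.0, -98.6]
contact_force: [0.7, -0.6, 0.4]
gripper_width: 0.0355
gripper_force: 25.0
```

send_rows:
  steps:
    - {"dp": [0, 0, 0], "roll": 0, "jaw": 20}
    - {"dp": [0, 0, 0], "roll": 0, "jaw": 20}

```text
time_s: 17.88
tcp_pos: [0.4472, 0.0687, 0.0651]
eef_rot: [-180.0, 0.0, -98.6]
contact_force: [1.3, 0.4, 0.9]
gripper_width: 0.0357
gripper_force: 25.0
```

```bash
python3 -c "
from h import *
go(.6116,.2864,.2,-98.6)"
```

```text
t 17.88 pos [0.4472 0.0687 0.0651] rot [-179.99    0.    -98.62] w 0.03572479186214824 F [1.3 0.4 0.9] 24.975804495625198
dp [-239.9 -129.9 -134.9] roll -0.0
```

send_rows:
  steps:
    - {"dp": [0, 0, -50], "roll": 0, "jaw": 20}
    - {"dp": [0, 0, -100], "roll": 0, "jaw": 20}
    - {"dp": [-45, -20, -130], "roll": 0, "jaw": 20}
    - {"dp": [-95, -45, -135], "roll": 0, "jaw": 20}
    - {"dp": [-145, -70, -135], "roll": 0, "jaw": 20}

```text
time_s: 18.5
tcp_pos: [0.5386, 0.2029, 0.2006]
eef_rot: [-180.0, 0.1, -98.6]
contact_force: [0.6, -0.6, -2.0]
gripper_width: 0.0354
gripper_force: 25.0
```

send_rows:
  steps:
    - {"dp": [-48, -30, 0], "roll": 0, "jaw": 20}
    - {"dp": [-95, -60, 0], "roll": 0, "jaw": 20}
    - {"dp": [-95, -60, 30], "roll": 0, "jaw": 20}
    - {"dp": [-95, -60, 70], "roll": 0, "jaw": 20}
    - {"dp": [-95, -60, 70], "roll": 0, "jaw": 20}

```text
time_s: 19.12
tcp_pos: [0.6089, 0.2848, 0.1255]
eef_rot: [179.6, -0.4, -98.7]
contact_force: [0.2, -0.5, -0.9]
gripper_width: 0.0353
gripper_force: 25.0
```

send_rows:
  steps:
    - {"dp": [0, 0, 0], "roll": 0, "jaw": 20}

```text
time_s: 19.25
tcp_pos: [0.6121, 0.2865, 0.131]
eef_rot: [-180.0, -0.0, -98.6]
contact_force: [1.3, 0.1, -1.1]
gripper_width: 0.0356
gripper_force: 25.0
```

```bash
python3 -c "
from h import *
go(.6116,.2864,.076,-98.6)
c=r.capture('wrist');cv2.imwrite('pics/w7.png',c['image'])"
```

```text
t 19.25 pos [0.6121 0.2865 0.131 ] rot [-179.96   -0.    -98.6 ] w 0.03562418557888392 F [ 1.3  0.1 -1.1] 24.97005059500225
dp [ 0.2  0.5 55. ] roll -0.0
```

View pics/w7.png

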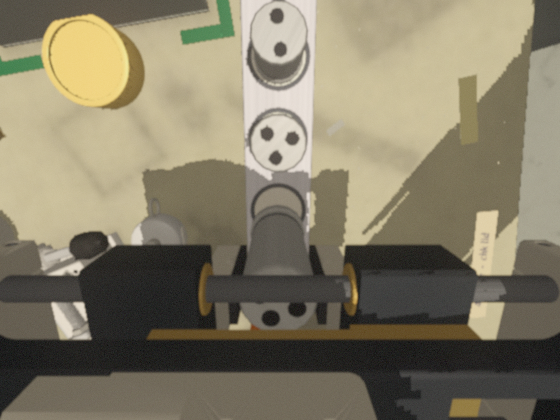

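gauge_95 is above its ring at (277,205); the tally, at (157,235), is outside the fingers' reach. Lowering.

send_rows:
  steps:
    - {"dp": [0, 0, 30], "roll": 0, "jaw": 20}
    - {"dp": [0, 0, 45], "roll": 0, "jaw": 20}
    - {"dp": [0, 0, 53], "roll": 0, "jaw": 20}
    - {"dp": [0, 0, 55], "roll": 0, "jaw": 20}
    - {"dp": [0, 0, 55], "roll": 0, "jaw": 20}

```text
time_s: 19.92
tcp_pos: [0.6119, 0.2867, 0.0757]
eef_rot: [-180.0, 0.0, -98.6]
contact_force: [-0.0, -0.8, -2.4]
gripper_width: 0.0356
gripper_force: 25.0
```

send_rows:
  steps:
    - {"dp": [0, 0, 0], "roll": 0, "jaw": 20}
    - {"dp": [0, 0, 0], "roll": 0, "jaw": 52}
    - {"dp": [0, 0, 0], "roll": 0, "jaw": 52}
    - {"dp": [0, 0, 0], "roll": 0, "jaw": 52}
    - {"dp": [0, 0, -40], "roll": 0, "jaw": 52}

```text
time_s: 20.55
tcp_pos: [0.6097, 0.2852, 0.1122]
eef_rot: [179.7, -0.3, -98.7]
contact_force: [0.9, 0.3, 1.0]
gripper_width: 0.0456
gripper_force: 0.0
```

send_rows:
  steps:
    - {"dp": [0, 0, -50], "roll": 0, "jaw": 52}
    - {"dp": [0, 0, -100], "roll": 0, "jaw": 52}
    - {"dp": [-50, 20, -110], "roll": 0, "jaw": 52}
    - {"dp": [-100, 60, -110], "roll": 0, "jaw": 52}
    - {"dp": [-150, 95, -110], "roll": 0, "jaw": 52}

```text
time_s: 21.18
tcp_pos: [0.5394, 0.4502, 0.2257]
eef_rot: [-180.0, 0.0, -98.7]
contact_force: [1.3, 0.3, 0.8]
gripper_width: 0.0454
gripper_force: 0.0
```

send_rows:
  steps:
    - {"dp": [-55, 0, 0], "roll": 0, "jaw": 52}
    - {"dp": [-110, 0, 0], "roll": 0, "jaw": 52}
    - {"dp": [-110, 0, 0], "roll": 0, "jaw": 52}
    - {"dp": [-110, 0, 0], "roll": 0, "jaw": 52}
    - {"dp": [-110, 0, 0], "roll": 0, "jaw": 52}

```text
time_s: 21.8
tcp_pos: [0.5569, 0.5567, 0.2258]
eef_rot: [-180.0, 0.0, -98.7]
contact_force: [0.2, -0.9, 0.4]
gripper_width: 0.0459
gripper_force: 0.0
```

```bash
python3 -c "
from h import *
c=r.capture('top');im=c['image'];print(r.get_state()['contact_force'])
a=cv2.resize(im[90:290,130:400],None,fx=2.8,fy=2.8,interpolation=cv2.INTER_CUBIC);cv2.imwrite('pics/f.png',a)
s=r.capture('scene')['image'];cv2.imwrite('pics/fs.png',cv2.resize(s[140:300,150:380],None,fx=3,fy=3))
M=np.array([.597,.1902]);u=np.array([-.1499,-.9887]);R=cv2.Rodrigues(c['rvec'])[0];C=(-R.T@c['tvec'].ravel())[2]
for n,z,d in(('50',.06,.0975),('65',.075,.0325),('80',.09,-.0325),('95',.105,-.0975)):
    p=M+d*u;q=cv2.projectPoints(np.array([[*p,z]]),c['rvec'],c['tvec'],c['K'],None)[0].ravel();U,V=q.round().astype(int)
    g=cv2.medianBlur(cv2.cvtColor(cv2.resize(im[V-20:V+20,U-20:U+20],None,fx=6,fy=6,interpolation=cv2.INTER_CUBIC),6),7)
    e=.018*412/(C-z)*6
    for k in cv2.HoughCircles(g,cv2.HOUGH_GRADIENT,1,20,param1=60,param2=8,minRadius=int(e*.85),maxRadius=int(e*1.1))[0][:1]:
        w=ray(c,(U-20+(k[0]+.5)/6-.5,V-20+(k[1]+.5)/6-.5),z)[:2]-p;print(n,'along',(w@u*1000).round(1),'across',((w[0]*.9887-w[1]*.1499)*1000).round(1))
"
```

```text
[ 1.20509167 -0.23370872 -0.04392231]
50 along 0.0 across 0.9
65 along 0.0 across -12.4
80 along 5.4 across -14.5
95 along 13.1 across -14.1
```

View pics/f.png

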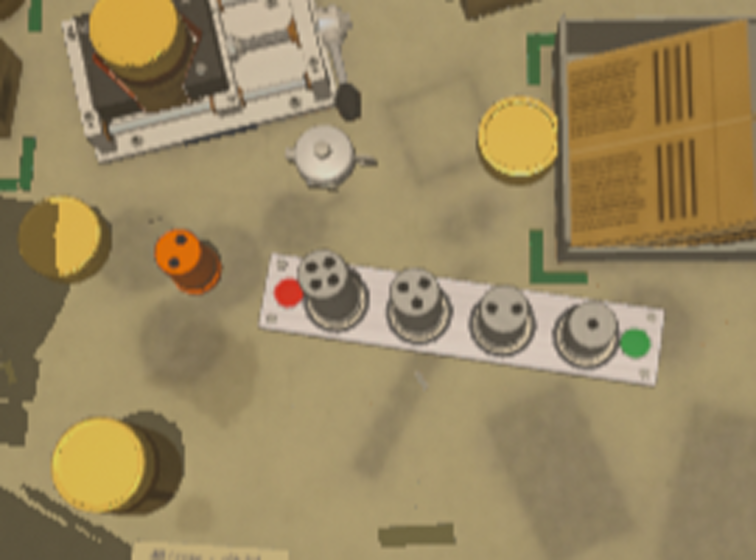

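View pics/fs.png

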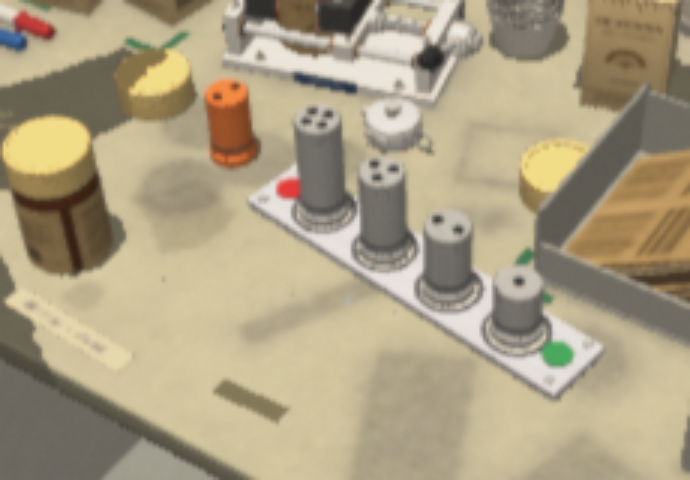

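Both views show all four upright and in order, 1 pip by green to 4 by red, each base inside its ring. The circle fits for the taller three locked onto the bases rather than the tops, so I'm re-measuring from the top-face centres read off the crop: (323,274), (416,290), (505,308), (593,325).

```bash
python3 -c "
from h import *
c=r.capture('top');M=np.array([.597,.1902]);u=np.array([-.1499,-.9887])
for n,z,d,p in(('50',.06,.0975,(593,325)),('65',.075,.0325,(505,308)),('80',.09,-.0325,(416,290)),('95',.105,-.0975,(323,274))):
    w=ray(c,((p[0]+.5)/2.8-.5+130,(p[1]+.5)/2.8-.5+90),z)[:2]-M-d*u;print(n,(w@u*1000).round(1),((w[0]*.9887-w[1]*.1499)*1000).round(1))
"
```

```text
50 0.0 0.0
65 -0.0 0.2
80 0.9 1.0
95 0.9 -0.2
```

```bash
python3 -c "
from plant import r
print(r.close_job())"
```

```text
the job is handed in; nothing more can be done
None
```

The job is handed in: all four gauges stand upright on their ring marks, 50 to 95 from green to red, each within about 1 mm of its mark by my last camera measurement; the bottle, tally counter and loose cap were left alone, and the hand-in gave no verdict.

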